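# Fold the retaining flap over the tools and shut the service case until it latches

### The arm

A 6-joint arm with a two-finger parallel gripper is mounted at the origin on a cart in front of the work surface, level with it; the furniture and walls round the work are solid. World frame = base frame: x ahead of the robot, y to its left, z up, the work surface at z = 0. Lengths are in m, angles in rad, forces in N, time in s.
With the tool pointing down it reaches from about 0.35 to 0.925 m from the base axis. Payload 6.4 kg.
Tool frame: the origin (TCP) lies at the very end of the fingers, on their centre line; the grasp point (between the pads) lies 19 mm behind it (pinch_z is the distance from the TCP to the grasp point, in m); z points along the fingers, y is the line along which they close (so a half turn about z gives the same grasp; the last joint's range is limited). The gripper opens to 94 mm and grips with 3 to 60 N. Pads are 16 mm wide; open, the fingers measure 119 mm over their backs; the gripper's body (75 mm by 177 mm) begins 78 mm behind the grasp point.
Start: joints at [-1.433, 0.245, 1.558, -0, 1.339, -0.174], TCP at [0.199, -0.619, 0.205] pointing down, gripper open.
Joint ranges: [-3.13, 3.13], [-1.02, 2.26], [0.13, 2.54], [-0.95, 4.09], [0.21, 2.88], [-2.74, 2.74]. Speed limits (rad/s): [2.57, 2.57, 3.14, 3.14, 3.14, 3.14].

### API

Orientations are given as a rotation vector (axis times angle).
In Python, from plant import * gives the robot as it stands.
- The arm moves only by the shell command python3 -m handwheel 'ROWS' [FORCE]. ROWS is JSON, a list of rows, each a list of 7 numbers: the finger opening in mm, from 0 to 94, then the shift along the tool's x, y, z in mm, then the turn, a rotation vector about the tool's x, y, z in rad. In form: [[jaw, dx, dy, dz, ax, ay, az], ...]. A call has 1 to 10 rows; each row shifts and turns the commanded pose from where the row before left it, along the tool's axes as they then stand; what a row does not reach is not made up. A row lasts 1/8 s, in which the tool goes at most 62.5 mm and 10.7 degrees, less where a joint would pass 70% of its speed; a pose out of reach is approached as far as the arm can. A call with a gripper value outside its range is refused whole. The fingers move at their own pace and stop on an object; FORCE is the grip in N (left out, the last holds). Time passes only in rows, so rows that do not move let the fingers close. It gives the time, the measured TCP pose, the force, the opening and the grip force at its end, in the units of the state.
- state(): the state, without advancing time (a new reading comes with each control period).
- camera(name): name is "scene" or "top"; returns the picture (384x512x3 uint8, red, green, blue); there is no depth.
- get_calibration(name): a dict with "K" (3x3 intrinsics, pixels), "R" (3x3) and "t" (3): a world point X has camera coordinates R X + t. Camera axes: x right, y down, z forward; pixel columns grow to the right and rows downward; lengths in m; the calibration is good to about 2 mm. A picture is of the moment at which its call begins. get_calibration takes no time and is no camera call.
- job_done(): hands the job in; it is judged then, once.
Trained networks look in the newest picture that a camera, given by its name, has taken for a name from the list of things; names that differ only in an ending like _2 or _b are one class to them, and where a whole thing is asked for, a point or a joint stands for the part that bears it (a point fixed in the world has none). Each returns a list of dicts, best first, with "conf" (0 to 1); they miss things now and then, are a little off and sometimes report something else, mostly with a low value. They report only what shows in the picture. A call takes as long as a camera call.
- find_in(camera, thing): "position" ([row, column] in pixels, amid what is visible of it).
The state is a dict: "clock": time; "joint_positions": joint angles; "qvel": joint speeds; "joint_efforts": joint torques, N m; "position": TCP position; "tool_rot": TCP orientation; "ft_force": force on the tool from outside, world axes, zero at the start; "torque": the same for the moment, N m; "opening": opening from 0.0 (shut) to 1.0 (fully open); "finger_force": force on a finger pad.
Only numpy, scipy, OpenCV 4.12 (cv2) and the standard library are available. Lean on these libraries where they do the work, as an engineer would, in place of code of your own. Each camera call takes 0.05 s, during which the arm holds its last target. There are 200 camera calls.

### The job

Close up the sealer's service case with the fingertips, grasping nothing: while the cover still stands open, push the upright flap inward until it lies flat over the tools; then swing the cover over from behind and press its front edge down until the spring catch holds it shut. Leave the tools lying in the case and the things around it where they are, push gently, and finish clear of everything.

Things in the scene. Friction and masses are not known exactly. Their poses are not given: they have to be found in the camera images.
- case: dark blue plastic service case fixed to the worktop, 130 (its x) x 204 (its y) x 52 mm high with the cover open, 68 mm shut; walls 4 mm. Origin: centre of its underside. Its +x side carries the cover hinge (away from the robot, within 0.4 rad), its -x side faces the robot and carries the orange catch, z up.
- flap_hinge (a point): middle of the flap's hinge line (along the case's y), just inside the catch-side wall, 56.5 mm on the case's -x side of its centre and 46 mm above the worktop
- flap_edge (a point): middle of the flap's free edge. The flap is a clear panel in a grey frame, 90 mm wide (along y), 4 mm thick and 92 mm long from its hinge, plus a 9 mm orange finger tab 34 mm wide in the middle of the free edge. It stands up at the start (60 to 90 degrees) and folds inward, towards the cover hinge, to lie level 6 mm below the case's rim. Standing, it is in the way of the cover.
- flap (a joint): flap angle, rad: 0 = lying flat over the tools (on its stop), 1.57 = upright, stop at 1.6. Stiff hinge: it stays where it is left, and takes 0.06 N m to turn (about 1 N at its free edge).
- cover_hinge (a point): middle of the cover's hinge line (along the case's y), 69 mm on the case's +x side of its centre and 52 mm above the worktop
- cover_edge (a point): middle of the cover's free edge on its outer (top) face, 134 mm from the hinge line. The cover is a dark blue shallow pan, 130 x 204 mm and 16 mm deep, with low ribs (1.5 mm) on the outer face; the outer face lies 16 mm off the plane through the hinge line.
- cover (a joint): cover angle, rad: 0 = fully shut, 1.57 = upright, stop at 1.8. Stiff hinge: it stays where it is left, and takes about 0.2 N m to turn (1 to 3 N at its free edge). Two sprung rubber buffers in the case's catch-side corners keep an unlatched cover up at 0.04 to 0.06 rad (about 7 mm at its edge); latched, it rests below 0.015.
- catch_nose (a point): underside of the catch's hooked nose, middle of the -x side of the case, 60 mm above the worktop. The orange spring catch is 28 mm wide and 50 mm tall, and stands 8 to 20 mm in front of the wall; a steel striker bar on the middle of the cover's free edge pushes it aside and snaps in under the nose. Shutting the cover takes roughly 10 N straight down on top of it, within 30 mm of its free edge.
- catch (a joint): spring catch angle, rad: 0 = upright (engaged if the cover is down), about 0.15 while the striker pushes it away from the case; it springs back by itself
- cutter_mid (a point): middle of a yellow box cutter, 162 x 24 x 17 mm, lying loose on the foam in the case, along the case's y
- screwdriver_mid (a point): middle of a screwdriver with a yellow handle, 175 x 27 x 27 mm, lying loose in the case, along the case's y
- wrench_mid (a point): middle of an open-ended wrench, 191 x 25 x 6 mm, lying loose in the case, along the case's y
- the_hand_brush: wooden hand brush, 205 x 30 x 30 mm, lying loose to the left of the case; origin under its middle
- pocket_scale: black pocket scale, 78 x 110 x 32 mm, to the left; origin under its middle
- clip_1: blue bag clip, 136 x 24 x 11 mm, lying on the left of the worktop; origin under its middle
- clip_2: green bag clip, 136 x 24 x 11 mm, lying to the right; origin under its middle
- tally_counter: small grey tally counter, 27 x 53 x 53 mm, standing to the right of the case; origin under its middle
- tin_white: small white lidded tin, 62 x 62 x 70 mm, standing to the left of the case; origin under its middle

How it is judged:
By the outcome, as a careful person would: the job done as asked, in the order asked, and still so for the second after the job is handed in, with the robot touching nothing.
It also fails if it takes over 54 s, if anything falls off the work surface, if the arm or the gripper's body presses on something with over 40 N, if the wrist force passes 120 N, or if a joint passes its speed limit or range.

## Working session

There is one attempt and no reset: what is moved stays moved. The work goes in short steps, Python scripts to look and compute and a shell command to move; the robot and the scene stay as the last step left them, time stands still between calls to the robot, and variables do not carry over. Pictures are saved under pics/ and viewed, at most 10 in all, crops included, and the job is handed in when it is done.

```bash
mkdir -p pics; ls; cat > h.py <<'E'
from plant import *
import numpy as np, cv2
from scipy.spatial.transform import Rotation as Ro
def P(n):
    c=get_calibration(n); return np.array(c["K"])@np.c_[np.array(c["R"]),np.array(c["t"])]
def tri(a,b):
    X=cv2.triangulatePoints(P("scene"),P("top"),np.array(a[::-1],float).reshape(2,1),np.array(b[::-1],float).reshape(2,1)); return (X[:3]/X[3]).ravel()
def onz(n,rc,z):
    M=P(n); H=M[:,[0,1,3]].copy(); H[:,2]+=M[:,2]*z
    v=np.linalg.solve(H,[rc[1],rc[0],1]); return v[:2]/v[2]
def pix(n,X):
    v=P(n)@np.r_[X,1]; return v[1]/v[2],v[0]/v[2]
E
python3 - <<'E'
from h import *
a=camera("scene");b=camera("top")
cv2.imwrite("pics/a.png",cv2.cvtColor(np.vstack([a,b]),cv2.COLOR_RGB2BGR)[:, :] if 0 else cv2.cvtColor(cv2.resize(np.hstack([a,b]),(800,300)),cv2.COLOR_RGB2BGR))
cv2.imwrite("pics/top0.png",cv2.cvtColor(b,cv2.COLOR_RGB2BGR));cv2.imwrite("pics/sc0.png",cv2.cvtColor(a,cv2.COLOR_RGB2BGR))
for t in ["case","flap_hinge","flap_edge","cover_hinge","cover_edge","catch_nose"]:
    r=[]
    for c in("scene","top"):
        d=find_in(c,t); r.append(d[0]["position"] if d else None); print(t,c,[(np.round(x["position"]),round(x["conf"],2)) for x in d[:3]])
    if all(x is not None for x in r): print("   ",np.round(tri(*r),4))
s=state();print(s["position"],s["tool_rot"],s["clock"])
for c in("scene","top"):
    k=get_calibration(c);print(c,np.round(-np.array(k["R"]).T@k["t"],2),np.round(k["R"],2).tolist())
E
```

```text
pics
case scene [(array([184., 278.]), 0.96)]
case top [(array([188., 307.]), 0.56)]
    [0.5669 0.0152 0.0507]
flap_hinge scene [(array([184., 277.]), 0.92)]
flap_hinge top [(array([188., 306.]), 0.57), (array([203., 390.]), 0.41)]
    [0.5675 0.0208 0.0552]
flap_edge scene [(array([181., 296.]), 0.61)]
flap_edge top [(array([210., 307.]), 0.86)]
    [0.4871 0.018  0.0973]
cover_hinge scene [(array([185., 273.]), 0.56)]
cover_hinge top [(array([188., 307.]), 0.91), (array([220., 304.]), 0.44)]
    [0.576  0.0181 0.042 ]
cover_edge scene [(array([168., 265.]), 0.73)]
cover_edge top [(array([168., 307.]), 0.88)]
    [0.6184 0.025  0.1151]
catch_nose scene [(array([193., 304.]), 0.48)]
catch_nose top []
[ 0.19940685 -0.61864822  0.20544747] [-3.10344891e+00 -4.87808064e-01  2.80899206e-05] 0.7
scene [-0.22  1.28  1.01] [[-0.82, -0.58, 0.01], [-0.33, 0.46, -0.83], [0.47, -0.68, -0.56]]
top [0.27 0.19 1.5 ] [[0.03, -1.0, 0.02], [-0.98, -0.03, -0.19], [0.19, -0.01, -0.98]]
```

View pics/top0.png

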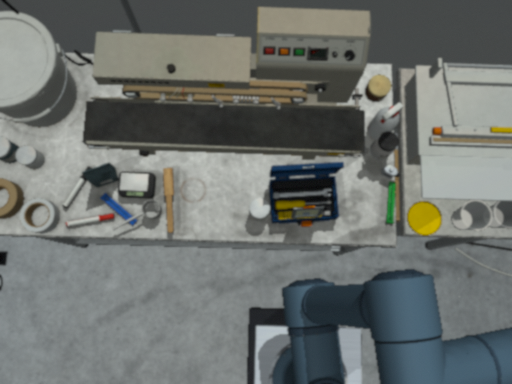

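View pics/sc0.png

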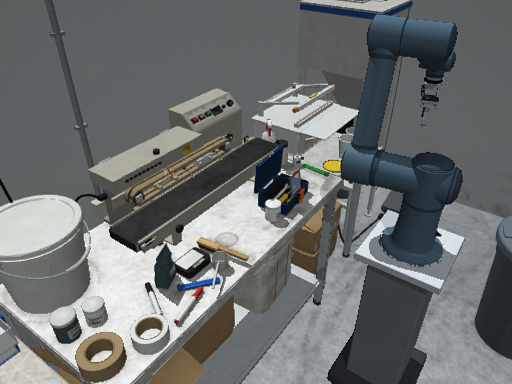

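The pictures show the case at top (160-222, 270-338) and scene (140-215, 253-310). The cover stands open, a conveyor lies close behind it and the white tin is to its left. Next I'll look at enlarged crops.

```bash
python3 - <<'E'
import cv2,numpy as np
b=cv2.imread("pics/top0.png")[145:235,235:345];a=cv2.imread("pics/sc0.png")[130:220,235:335]
cv2.imwrite("pics/c.png",cv2.resize(b,None,fx=6.5,fy=6.5,interpolation=cv2.INTER_CUBIC))
cv2.imwrite("pics/d.png",cv2.resize(a,None,fx=6.5,fy=6.5,interpolation=cv2.INTER_CUBIC))
E
```

```text
(no output)
```

View pics/c.png

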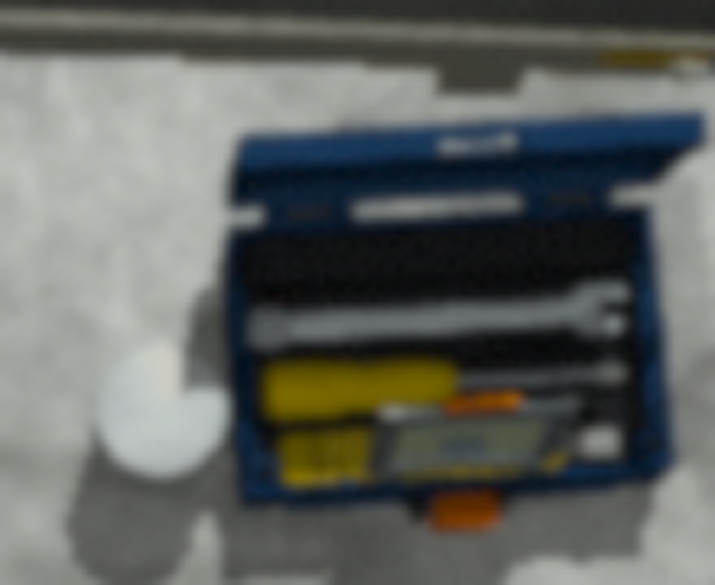

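View pics/d.png

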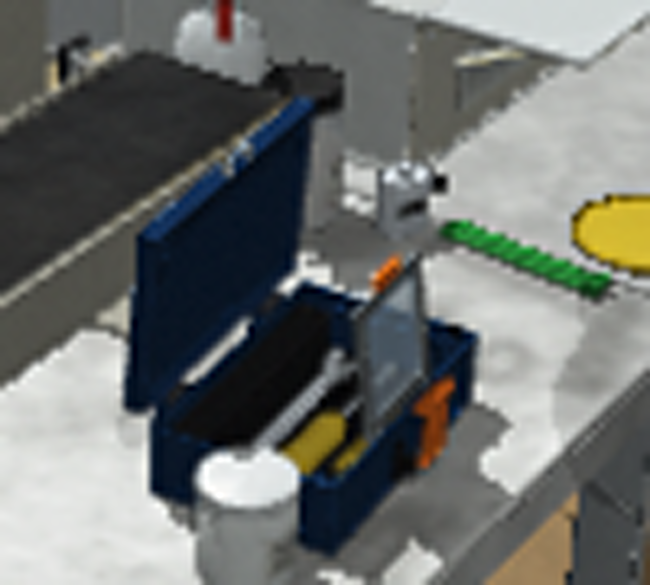

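```bash
cat > fit.py <<'E'
from h import *
from scipy.optimize import least_squares
# (crop c, r), model point
def pts(p):
    x,y,w,th,ph=p; d=np.array([-np.cos(th),0,np.sin(th)]);n=np.array([np.sin(th),0,np.cos(th)])
    f=np.array([np.cos(ph),0,np.sin(ph)]); H=np.array([69,0,52.]);F=np.array([-56.5,0,46.]);Y=np.array([0,1.,0])
    m=dict(FL=[-65,102,52],FR=[-65,-102,52],RL=[65,102,52],RR=[65,-102,52],FLb=[-65,102,0],FRb=[-65,-102,0],
      CL=H+134*d+16*n+102*Y,CR=H+134*d+16*n-102*Y,CE=H+134*d+16*n,CiL=H+134*d+102*Y,CiR=H+134*d-102*Y,CbL=H+4*d+16*n+102*Y,
      tab=F+99*f,fL=F+92*f+45*Y,fR=F+92*f-45*Y,gL=F+6*f+45*Y,gR=F+6*f-45*Y)
    R=Ro.from_euler("z",w).as_matrix()
    return {k:R@(np.array(v,float)/1000)+[x,y,0] for k,v in m.items()}
T=dict(FL=(243,492),FR=(667,462),RL=(230,238),RR=(652,210),CL=(243,137),CR=(703,115),CiL=(236,170),CiR=(693,150),tab=(483,402),fL=(383,410),fR=(580,400))
S=dict(CL=(138,238),CR=(310,98),CbL=(133,408),FR=(477,335),FLb=(330,552),FRb=(472,405),RL=(152,425),FL=(325,482),tab=(388,272),fL=(360,315),fR=(417,265))
def res(p):
    m=pts(p);o=[]
    for cam,D,r0,c0 in(("top",T,145,235),("scene",S,130,235)):
        for k,(c,r) in D.items():
            a=pix(cam,m[k]);o+=[a[0]-(r0+r/6.5),a[1]-(c0+c/6.5)]
    return np.array(o)
if __name__=="__main__":
    s=least_squares(res,[.57,.02,0,1.6,1.4],loss="soft_l1");p=s.x;print(np.round(p,4))
    r=res(p).reshape(-1,2)
    for k,v in zip(["t "+k for k in T]+["s "+k for k in S],r):print(k,np.round(v,1))
    m=pts(p)
    for k in("CE","CL","CR","tab","FL","FR","RL","RR"):print(k,np.round(m[k],3))
    # conveyor front edge
    for z in(.0,.05,.1):print(z,onz("top",(145+55/6.5,235+300/6.5),z),onz("top",(145+18/6.5,235+300/6.5),z))
    for t in["tin_white","tally_counter","clip_2"]:
        q=[find_in(c,t) for c in("scene","top")]
        if all(q):print(t,np.round(tri(*[z[0]["position"] for z in q]),3))
E
python3 - <<'E'
E
python3 fit.py
```

```text
[0.5331 0.0241 0.0833 1.4823 1.4178]
t FL [ 0.4 -0.5]
t FR [1.6 1.2]
t RL [-2.4 -1. ]
t RR [-1.3 -0.1]
t CL [ 0.  -1.1]
t CR [-0.1  0.4]
t CiL [0.6 0.3]
t CiR [0.1 2.3]
t tab [ 0.1 -0.7]
t fL [ 0.4 -1.2]
t fR [ 0.3 -0.3]
s CL [-1.3  0.1]
s CR [-0.8 -1.3]
s CbL [-0.3 -1.7]
s FR [-0.9  0.7]
s FLb [0.5 0.4]
s FRb [-1.4  0.6]
s RL [-0.4 -0.4]
s FL [0.6 1.8]
s tab [-0.7 -0.3]
s fL [-0.6 -1. ]
s fR [-3.   0.4]
CE [0.606 0.03  0.187]
CL [0.597 0.132 0.187]
CR [ 0.614 -0.071  0.187]
tab [0.492 0.021 0.144]
FL [0.46  0.12  0.052]
FR [ 0.477 -0.083  0.052]
RL [0.589 0.131 0.052]
RR [ 0.606 -0.072  0.052]
0.0 [0.68717203 0.09319947] [0.70618636 0.0935659 ]
0.05 [0.67324442 0.09634673] [0.69162338 0.09670091]
0.1 [0.65931681 0.09949398] [0.6770604  0.09983591]
tin_white [0.5   0.164 0.028]
clip_2 [0.495 0.598 0.008]
```

```bash
python3 -m handwheel '[[0,31,-38,0,0,0,0],[0,31,-38,0,0,0,0],[0,31,-38,0,0,0,0],[0,31,-38,0,0,0,0],[0,31,-38,0,0,0,0],[0,31,-38,0,0,0,0],[0,31,-38,0,0,0,0],[0,31,-38,0,0,0,0],[0,31,-38,0,0,0,0],[0,31,-38,0,0,0,0]]' 10
cat > w.py <<'E'
from h import *
import sys
C=np.array([.5331,.0241]);W=.0833
def where():
    s=state();R=Ro.from_rotvec(s["tool_rot"]).as_matrix();p=np.array(s["position"])
    c,n=np.cos(W),np.sin(W);d=p[:2]-C
    print("t",round(s["clock"],2),"case mm",np.round(1e3*np.array([c*d[0]+n*d[1],-n*d[0]+c*d[1],p[2]]),1),"yaw",round(np.arctan2(R[1,0],R[0,0]),3),"tilt",np.round(R[:2,2],3),"F",np.round(s["ft_force"],1),"open",round(s["opening"],2))
    return s,R,p
if __name__=="__main__":
    s,R,p=where()
    if len(sys.argv)>1:
        a=np.array(list(map(float,sys.argv[1:4])))/1e3;c,n=np.cos(W),np.sin(W)
        g=np.array([C[0]+c*a[0]-n*a[1],C[1]+n*a[0]+c*a[1],a[2]]);print("to go tool mm",np.round(1e3*R.T@(g-p),1))
E
python3 w.py -80 0 205
```

```text
clock: 2.25
position: [0.3783, -0.1604, 0.2058]
tool_rot: [3.103, 0.487, 0.001]
ft_force: [0.2, -0.5, 0.4]
opening: 0.005
finger_force: 0.0
t 2.25 case mm [-169.6 -171.   205.8] yaw 0.311 tilt [ 0.001 -0.001] F [ 0.2 -0.5  0.4] open 0.01
to go tool mm [ 126.  -146.3    0.7]
```

```bash
python3 -m handwheel '[[0,31.5,-36.5,0,0,0,0],[0,31.5,-36.5,0,0,0,0],[0,31.5,-36.5,0,0,0,0],[0,31.5,-36.5,0,0,0,0],[0,0,0,0,0,0,0.114],[0,0,0,0,0,0,0.114],[0,0,0,40,0,0,0],[0,0,0,35,0,0,0],[0,0,0,25,0,0,0],[0,0,0,0,0,0,0]]' >/dev/null
python3 w.py -70 0 105
python3 - <<'E'
from h import *
b=camera("top")[150:230,250:350];a=camera("scene")[130:220,235:335]
f=lambda i:cv2.resize(i,(400,360),interpolation=cv2.INTER_CUBIC)
cv2.imwrite("pics/e.png",cv2.cvtColor(np.hstack([f(a),f(b)]),cv2.COLOR_RGB2BGR))
E
```

```text
t 3.5 case mm [-82.1  -1.2 103.8] yaw 0.084 tilt [-0.004  0.001] F [ 0.3 -1.5  0.2] open 0.0
to go tool mm [12.1 -1.2 -1.3]
```

View pics/e.png

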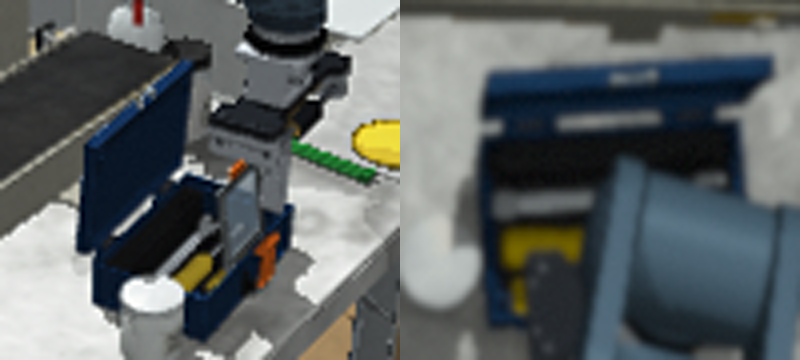

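The scene half shows the fingers in front of the upright flap at about (185, 265), clear of the cover. The model agrees, so I'm pushing the flap in now.

```bash
python3 -m handwheel '[[0,15,-1,0,0,0,0],[0,6,0,-3,0,0,0],[0,5,0,0,0,0,0],[0,5,0,1,0,0,0],[0,5,0,1,0,0,0],[0,5,0,2,0,0,0],[0,5,0,2.5,0,0,0]]' | grep ft_; python3 w.py
python3 -m handwheel '[[0,4.5,0,3,0,0,0],[0,4.5,0,3,0,0,0],[0,4,0,3.5,0,0,0],[0,4,0,4,0,0,0],[0,3.3,0,4.3,0,0,0],[0,3.2,0,4.4,0,0,0],[0,2.5,0,4.8,0,0,0],[0,2.5,0,4.8,0,0,0]]' | grep ft_; python3 w.py
```

```text
ft_force: [-0.4, -0.3, 0.4]
t 4.47 case mm [-34.2  -0.7 101.8] yaw 0.084 tilt [-0.  0.] F [-0.4 -0.3  0.4] open 0.01
ft_force: [-0.9, -0.9, 0.6]
t 5.47 case mm [-5.9 -0.7 69.8] yaw 0.084 tilt [-0.  0.] F [-0.9 -0.9  0.6] open 0.0
```

```bash
python3 -m handwheel '[[0,1.5,0,5,0,0,0],[0,1.5,0,5,0,0,0],[0,0.5,0,3,0,0,0],[0,0.5,0,3,0,0,0],[0,0,0,2,0,0,0],[0,0,0,1,0,0,0]]' | grep ft_; python3 w.py;  python3 -m handwheel '[[0,0,0,1,0,0,0]]' | grep ft_
python3 - <<'E'
from h import *
b=camera("top")[150:230,250:350];a=camera("scene")[130:220,235:335]
f=lambda i:cv2.resize(i,(400,360),interpolation=cv2.INTER_CUBIC)
cv2.imwrite("pics/f.png",cv2.cvtColor(np.hstack([f(a),f(b)]),cv2.COLOR_RGB2BGR))
E
```

```text
ft_force: [-0.1, 0.0, 0.7]
t 6.22 case mm [-2.  -0.7 51.1] yaw 0.084 tilt [ 0. -0.] F [-0.1  0.   0.7] open 0.0
ft_force: [0.1, 0.9, -0.1]
```

View pics/f.png

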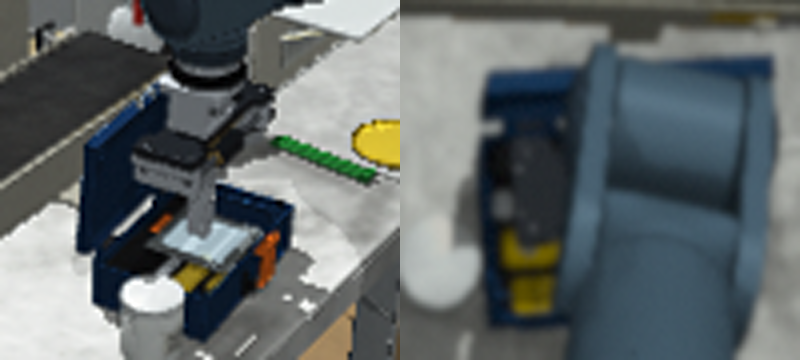

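The scene half shows the flap almost level under the fingertip, with its tab at about (225, 160). I'll lower until it meets its stop.

```bash
for i in 1 2 3; do python3 -m handwheel '[[0,0,0,1,0,0,0]]' | grep ft_; done; python3 w.py
```

```text
ft_force: [0.0, 0.7, 0.3]
ft_force: [0.2, -0.5, 4.7]
ft_force: [-4.6, 1.4, 10.3]
t 6.83 case mm [-1.8 -0.7 48. ] yaw 0.084 tilt [-0. -0.] F [-4.6  1.4 10.3] open 0.01
```

The flap is on its stop at z = 48 mm with 10 N. Now I'll lift off and go over and behind the cover.

```bash
python3 -m handwheel '[[0,0,0,-10,0,0,0],[0,-3,0,-40,0,0,0],[0,0,0,-50,0,0,0],[0,0,0,-50,0,0,0],[0,0,0,-40,0,0,0],[0,0,0,0,0,0,0],[0,35,0,0,0,0,0],[0,35,0,0,0,0,0],[0,35,0,0,0,0,0],[0,0,0,0,0,0,0]]' >/dev/null; python3 w.py 97 0 165
python3 - <<'E'
from h import *
b=camera("top")[150:230,250:350];a=camera("scene")[120:220,230:335]
f=lambda i:cv2.resize(i,(400,380),interpolation=cv2.INTER_CUBIC)
cv2.imwrite("pics/g.png",cv2.cvtColor(np.hstack([f(a),f(b)]),cv2.COLOR_RGB2BGR))
E
```

```text
t 8.07 case mm [100.2  -0.5 234.6] yaw 0.084 tilt [-0.004  0.   ] F [-0.4  0.   0.3] open 0.01
to go tool mm [-2.9 -0.5 69.6]
```

View pics/g.png

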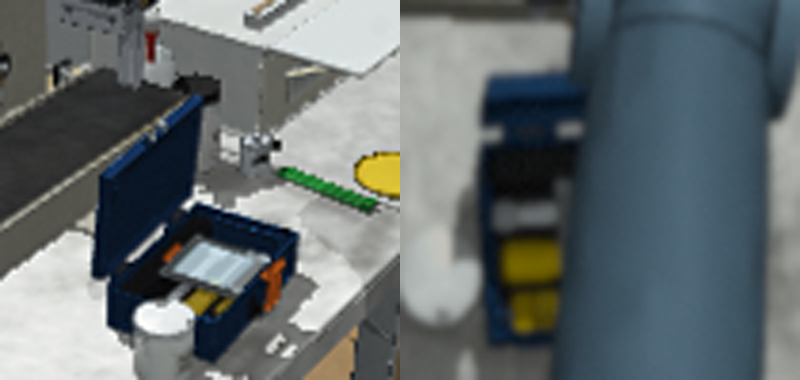

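The flap lies flat in the scene half at about (265, 215), the cover still stands, and the fingers are above and behind it. I'll lower behind the cover and approach it.

```bash
python3 -m handwheel '[[0,0,0,25,0,0,0],[0,0,0,25,0,0,0],[0,0,0,20,0,0,0],[0,0,0,0,0,0,0]]' | grep ft_; python3 -m handwheel '[[0,-5,0,0,0,0,0],[0,-5,0,0,0,0,0],[0,-5,0,0,0,0,0],[0,-5,0,0,0,0,0],[0,-4,0,0,0,0,0]]' | grep ft_;python3 w.py
```

```text
ft_force: [-0.2, 0.6, 0.2]
ft_force: [1.7, -0.4, 1.3]
t 9.3 case mm [ 76.2  -0.7 167.9] yaw 0.084 tilt [ 0.002 -0.   ] F [ 1.7 -0.4  1.3] open 0.0
```

```bash
python3 -m handwheel '[[0,-5.5,0,0,0,0,0],[0,-5.5,0,0.5,0,0,0],[0,-5.5,0,0.7,0,0,0],[0,-5.5,0,0.8,0,0,0],[0,-6.5,0,1.5,0,0,0],[0,-6.5,0,1.9,0,0,0],[0,-6.4,0,2.3,0,0,0]]' | grep ft_; python3 w.py
python3 -m handwheel '[[0,-6.1,0,2.8,0,0,0],[0,-6.1,0,3,0,0,0],[0,-6,0,3.3,0,0,0],[0,-5.5,0,3.8,0,0,0],[0,-5.5,0,4,0,0,0],[0,-5.4,0,4.2,0,0,0]]' | grep ft_; python3 w.py
```

```text
ft_force: [1.1, -0.2, -0.5]
t 10.18 case mm [ 34.   -0.5 159.1] yaw 0.084 tilt [-0.  0.] F [ 1.1 -0.2 -0.5] open 0.01
ft_force: [1.2, 0.4, 0.5]
t 10.93 case mm [ -0.4  -0.6 138.1] yaw 0.084 tilt [-0.  0.] F [1.2 0.4 0.5] open 0.0
```

```bash
python3 -m handwheel '[[0,-4.7,0,4.6,0,0,0],[0,-4.7,0,4.9,0,0,0],[0,-4.5,0,5,0,0,0],[0,-4,0,5.5,0,0,0],[0,-3.8,0,5.7,0,0,0],[0,-3.5,0,5.8,0,0,0]]' | grep ft_; python3 w.py
python3 -m handwheel '[[0,-3,0,6,0,0,0],[0,-2.8,0,6.2,0,0,0],[0,-2.5,0,6.2,0,0,0],[0,-2,0,4,0,0,0],[0,-2,0,3,0,0,0]]' | grep ft_; python3 w.py
```

```text
ft_force: [0.3, 0.5, 0.2]
t 11.68 case mm [-25.5  -0.6 106.4] yaw 0.084 tilt [-0.  0.] F [0.3 0.5 0.2] open 0.01
ft_force: [0.2, 0.8, 0.7]
t 12.3 case mm [-37.6  -0.7  81.2] yaw 0.084 tilt [-0.  0.] F [0.2 0.8 0.7] open 0.01
```

```bash
python3 -m handwheel '[[0,-4,0,0,0,0,0],[0,-4,0,0,0,0,0]]' | grep ft_; for i in 1 2 3; do python3 -m handwheel '[[0,0,0,2,0,0,0]]' | grep ft_; done; python3 w.py
python3 - <<'E'
from h import *
b=camera("top")[150:230,250:350];a=camera("scene")[120:220,230:335]
f=lambda i:cv2.resize(i,(400,380),interpolation=cv2.INTER_CUBIC)
cv2.imwrite("pics/i.png",cv2.cvtColor(np.hstack([f(a),f(b)]),cv2.COLOR_RGB2BGR))
E
```

```text
ft_force: [0.4, 0.6, -0.5]
ft_force: [-0.5, -0.1, -0.1]
ft_force: [0.1, -0.5, 0.7]
ft_force: [-5.2, -0.0, 10.8]
t 12.93 case mm [-45.3  -0.7  76.2] yaw 0.084 tilt [-0.001 -0.   ] F [-5.2 -0.  10.8] open 0.0
```

View pics/i.png

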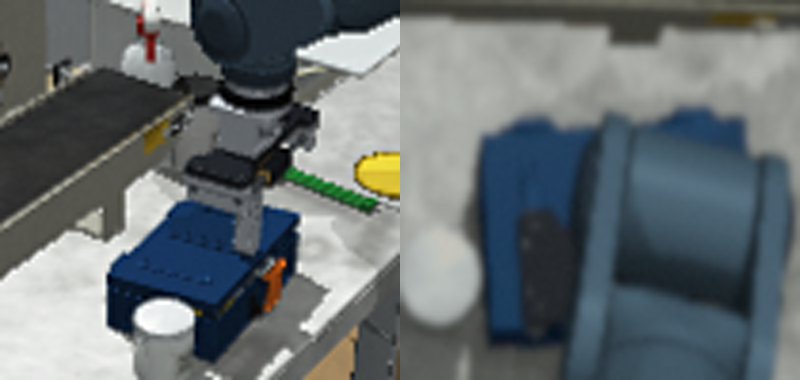

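The cover is over, with the fingertip on its front edge at about (245, 245). I'll press down in small steps.

```bash
for i in 1 2 3 4 5; do python3 -m handwheel '[[0,0,0,1,0,0,0]]' | grep -E "ft_|posi"; done; python3 w.py
```

```text
position: [0.488, 0.0196, 0.0757]
ft_force: [-5.3, 0.2, 13.6]
position: [0.488, 0.0196, 0.0751]
ft_force: [-8.2, 0.7, 15.7]
position: [0.4879, 0.0195, 0.0745]
ft_force: [-9.1, 0.3, 20.5]
position: [0.488, 0.0195, 0.0742]
ft_force: [-13.0, 1.1, 26.6]
position: [0.4884, 0.0195, 0.0732]
ft_force: [-6.2, -0.6, 9.7]
t 13.65 case mm [-44.9  -0.9  73.2] yaw 0.084 tilt [-0.001 -0.001] F [-6.2 -0.6  9.7] open 0.0
```

```bash
for i in 1 2 3 4; do python3 -m handwheel '[[0,0,0,1,0,0,0]]' | grep -E "ft_|posi"; done; python3 w.py
```

```text
position: [0.4883, 0.0194, 0.0708]
ft_force: [-3.5, -0.6, 6.4]
position: [0.4881, 0.0194, 0.0694]
ft_force: [-4.0, -0.6, 10.9]
position: [0.4882, 0.0194, 0.0692]
ft_force: [-7.3, 0.5, 18.5]
position: [0.4883, 0.0194, 0.069]
ft_force: [-11.5, -1.0, 24.4]
t 14.15 case mm [-45.  -1.  69.] yaw 0.084 tilt [-0.001 -0.001] F [-11.5  -1.   24.4] open 0.01
```

It bottomed at 69 mm and the force had dropped in a snap, so it is probably latched. I'll lift off, move clear and check.

```bash
python3 -m handwheel '[[0,0,0,-3,0,0,0],[0,0,0,-5,0,0,0],[0,0,0,-20,0,0,0],[0,0,0,-45,0,0,0],[0,0,0,-45,0,0,0],[0,0,0,-45,0,0,0],[0,0,50,0,0,0,0],[0,0,50,0,0,0,0],[0,0,50,0,0,0,0],[0,0,50,0,0,0,0]]' | grep ft_
python3 -m handwheel '[[0,0,50,0,0,0,0],[0,0,50,0,0,0,0],[0,-10,50,0,0,0,0],[0,-20,40,0,0,0,0],[0,0,0,0,0,0,0]]'|grep ft_; python3 w.py
python3 - <<'E'
from h import *
b=camera("top")[150:230,240:340];a=camera("scene")[140:215,240:315]
f=lambda i:cv2.resize(i,(400,400),interpolation=cv2.INTER_CUBIC)
cv2.imwrite("pics/j.png",cv2.cvtColor(np.hstack([f(a),f(b)]),cv2.COLOR_RGB2BGR))
E
```

```text
ft_force: [0.9, 0.8, 1.2]
ft_force: [-0.5, 0.3, 0.1]
t 16.02 case mm [ -76.7 -392.9  228.8] yaw 0.08 tilt [-0.001  0.001] F [-0.5  0.3  0.1] open 0.01
```

View pics/j.png

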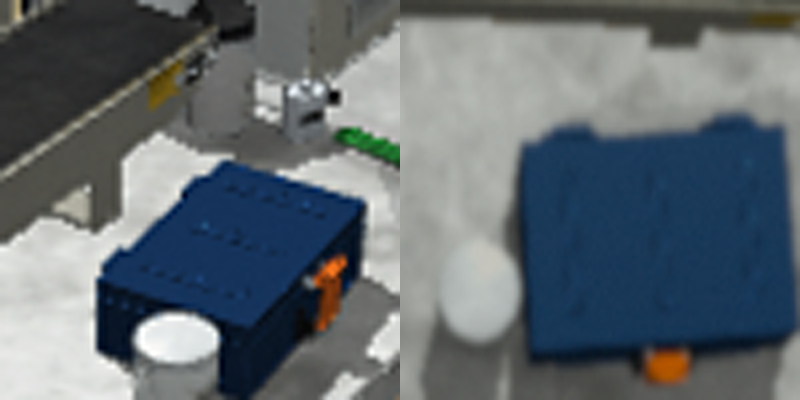

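The cover looks shut, with the catch upright at about scene (328, 290), and the tin is in place. 7 mm is only about 2 px here, so I'll go back for a light touch: an unlatched cover would meet the finger at about 76 mm.

```bash
python3 -m handwheel '[[0,20,-50,0,0,0,0],[0,12,-50,0,0,0,0],[0,0,-50,0,0,0,0],[0,0,-50,0,0,0,0],[0,0,-50,0,0,0,0],[0,0,-50,0,0,0,0],[0,0,-50,0,0,0,0],[0,0,-42,0,0,0,0],[0,0,0,0,0,0,0]]' |grep ft_; python3 w.py -45 0 85
```

```text
ft_force: [-0.1, 0.1, -0.1]
t 17.25 case mm [-44.1   4.7 229.5] yaw 0.09 tilt [0. 0.] F [-0.1  0.1 -0.1] open 0.01
to go tool mm [ -1.    4.8 144.5]
```

```bash
python3 -m handwheel '[[0,0,0,50,0,0,0],[0,0,0,50,0,0,0],[0,0,0,40,0,0,0],[0,0,0,5,0,0,0],[0,0,0,0,0,0,0]]' |grep ft_; python3 w.py; for i in 1 2 3 4 5 6; do python3 -m handwheel '[[0,0,0,2,0,0,0]]' | grep -E "ft_|posi"; done
```

```text
ft_force: [0.5, -0.2, -0.1]
t 17.88 case mm [-42.8   1.   85.5] yaw 0.084 tilt [ 0.001 -0.   ] F [ 0.5 -0.2 -0.1] open 0.01
position: [0.4915, 0.0214, 0.0847]
ft_force: [0.2, 0.4, 0.0]
position: [0.4908, 0.0216, 0.0819]
ft_force: [0.3, 0.8, -0.5]
position: [0.4901, 0.0217, 0.0791]
ft_force: [-0.1, -0.3, -0.3]
position: [0.4898, 0.0218, 0.0766]
ft_force: [-0.2, -0.4, -0.4]
position: [0.4896, 0.0218, 0.0743]
ft_force: [0.2, 0.3, 0.5]
position: [0.4896, 0.0218, 0.0723]
ft_force: [-0.6, 0.8, -0.2]
```

At 72 mm there is no contact, so the cover is latched. I'll retreat and hand in.

```bash
python3 -m handwheel '[[0,0,0,-40,0,0,0],[0,0,0,-50,0,0,0],[0,0,0,-50,0,0,0],[0,0,0,-20,0,0,0],[0,0,50,0,0,0,0],[0,0,50,0,0,0,0],[0,0,50,0,0,0,0],[0,0,50,0,0,0,0],[0,0,0,0,0,0,0],[0,0,0,0,0,0,0]]' |grep ft_; python3 w.py; python3 -c "
from plant import *
print(job_done())"
```

```text
ft_force: [-0.3, -0.2, 0.7]
t 19.88 case mm [ -43.5 -198.1  232.1] yaw 0.084 tilt [-0.001  0.001] F [-0.3 -0.2  0.7] open 0.0
the job is handed in; nothing more can be done
None
```

The flap lies flat, the cover is shut and held by the catch (a light probe met nothing at 72 mm, where an unlatched cover would sit near 76 mm), and I handed the job in at about 20 s with the arm clear; the cover took up to about 27 N to shut.

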